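# Set up a gel caster: clamp the tray, take the comb off its drying peg, seat it

### The job

Get the gel caster ready for pouring: first fold its cam lever all the way down so that the tray is clamped, then take the comb with the many teeth off its peg on the draining stand, lifting its slot over the peg's upturned tip instead of wrenching it, and seat it upright and fully home, teeth down, in the pair of tray slots nearest the lever. Leave the other comb (the one with a single broad blade) hanging, the lever down, and the flask and the sand timer standing where they are.

Things in the scene. Friction and masses are not known exactly. Their poses are not given: they have to be found in the camera images.
- cam_lever (a joint): Cam lever at one end of the caster: a steel bar with a black T-handle. 0 = open, bar upright; 1.5 rad = fully folded down (limit): level, pointing away from the tray. It stays where it is left (takes about 3 N at the handle). Starts at 0 to 0.35. Folding it pushes the tray 6 mm along the caster's +x onto the gasket.
- lever_handle (a point): Middle of the lever's T-handle (black cylinder, 16 mm diameter, 44 mm long, along the caster's y), 85 mm from the hinge. The bar between hinge and handle is 16 mm wide and 9 mm thick.
- cam_lever_hinge (a point): Middle of the lever's hinge axis, which runs along the caster's y, 40 mm above the bench. The bar swings from straight up (0) towards the caster's -x (1.5).
- caster: Gel caster, fixed: grey frame 222 mm long (x), 126 mm wide (y), origin on the bench; x runs from the lever end (hinge at x = -101 mm) to the fixed end wall (outer face x = +93 mm, 56 mm high). In it lies the tray, a clear open trough 150 mm long, 100 mm wide outside, 84 inside; its long walls, 8 mm thick, reach 60 mm above the bench and carry two pairs of slots open at the top.
- slot_near (a point): The pair of tray slots nearest the lever: point midway between the two slot floors, 38 mm above the bench, axes as the caster's. Each slot is 11 mm wide along x, 22 mm deep, with rounded lips (4 mm radius), and goes through its wall in y. The tray's inner floor is 23 mm below this point. Moves with the tray.
- slot_far (a point): The same for the other pair of slots, 80 mm further along the caster's +x.
- comb_stand: White draining stand, fixed: drip trough 270 mm wide (y), 16 mm high, with an upright back panel, top 164 mm above the bench. Origin on the bench under the panel's front face; -x faces the robot. Two level steel pegs, 6 mm diameter, run along -x from the panel at y = +65 and -65 mm, axis 150 mm above the bench, to x = -93 mm, where the tip turns up; the tip ends at x = -105 mm.
- peg_left (a point): Top of the upturned tip of the peg at the stand's +y: 15 mm above the peg's axis, 102 mm out from the panel. A comb hangs on each peg, about 50 mm out from the panel; which comb hangs on which varies.
- peg_right (a point): The same for the peg at the stand's -y.
- comb_teeth: White plastic comb with eight narrow teeth, 80 g, 112 mm wide (y), 8 mm thick (x), 101 mm high, z up. Origin: middle of the crossbar's underside, which rests on the slot floors. Crossbar 112 mm wide, z = 0 to 20 mm; teeth 74 mm wide over all, down to z = -21 mm; tab 56 mm wide, up to z = 80 mm, with a hang slot 20 mm wide, z = 28 to 56 mm. Either face may look either way in the tray.
- comb_teeth_grip (a point): Middle of the top edge of that comb's tab. Grip the 24 mm of tab above the slot, 8 mm thick, fingers only about 40 mm open (else they meet the peg's tip). Hanging, the slot's upper edge rests on the peg: lift 12 mm or more to clear the tip; after 22 mm the slot's lower edge meets the peg from below.
- comb_blade: The other comb: same size, tab and hang slot, but with one broad blade, 74 mm wide, in place of the teeth. Stays on its peg.
- flask: Round small stoppered flask, 55 mm in diameter, 71 mm high, origin under its centre; stays.
- sand_timer: Sand timer, 35 mm in diameter, 98 mm high, origin under its centre; stays.

How it is judged:
By the outcome, as a careful person would: the job done as asked, in the order asked, and still so for the second after the job is handed in, with the robot touching nothing.
It also fails if it takes over 62 s, if anything falls off the work surface, if the arm or the gripper's body presses on something with over 40 N, if the wrist force passes 120 N, or if a joint passes its speed limit or range.

### The arm

A 7-joint arm with a two-finger parallel gripper is mounted at the origin on a cart in front of the work surface, level with it; the furniture and walls round the work are solid. World frame = base frame: x ahead of the robot, y to its left, z up, the work surface at z = 0. Lengths are in mm, angles in rad, forces in N, time in s.
With the tool pointing down it reaches from about 400 to 750 mm from the base axis. Payload 19.5 kg.
Tool frame: the origin (TCP) lies midway between the tips of the shut fingers; the grasp point (between the pads) lies 19 mm behind it; z points along the fingers, y is the line along which they close (so a half turn about z gives the same grasp; the last joint's range is limited). The gripper opens to 85 mm and grips with 20 to 120 N. Pads are 22 mm wide; open, the fingers measure 114 mm over their backs; the gripper's body (76 mm by 85 mm) begins 54 mm behind the grasp point. The pads swing forward as they close: fully open they stand 13 mm farther back than shut.
Start: joints at [1.107, 0.707, -0.028, 1.485, 0.022, 0.951, -0.075], TCP at [235.397, -524.579, 231.268] pointing down, gripper open.
Joint ranges: [-2.71, 2.71], [-0.32, 2.16], [-1.57, 1.52], [0, 2.45], [-1.46, 4.6], [0, 2.02], [-2.83, 2.83]. Speed limits (rad/s): [1.89, 1.89, 2.57, 2.57, 3.01, 3.01, 3.01].

### API

Orientations are given as a 3x3 rotation matrix whose columns are the frame's x, y, z axes.
In Python, from plant import env, imaging, hand_in, models gives the robot as it stands. The module is installed in compiled form; this text tells all that it offers.
- The arm moves only by the tool drive_tool, never from a script. Its argument "deltas" is a list of rows, each a list of 4 numbers: the shift along the tool's x, y, z in mm, then the turn about the tool's z in rad. In form: [[x, y, z, twist], ...]. A call has 1 to 8 rows; each row is the pose to reach, as a shift and turn from the pose commanded when the call began, along the tool's axes at that moment; what a row does not reach only later rows make up. A row lasts 1/8 s, in which the tool goes at most 62.5 mm and 10.7 degrees, less where a joint would pass 70% of its speed; a pose out of reach is approached as far as the arm can. A call with a gripper value outside its range is refused whole. "hand" is the opening, from -1 (shut) to 1 (fully open), set as the call begins (left out, the last holds). The fingers move at their own pace and stop on an object; "squeeze" is the grip in N (left out, the last holds). Time passes only in rows, so rows that repeat a pose let the fingers close. It gives the time, the measured TCP pose, the force, the opening and the grip force at its end, in the units of the state.
- env.read_state(): the state, without advancing time (a new reading comes with each control period).
- imaging.get_image(name): name is "scene" or "side" or "wrist"; returns the picture (480x640x3 uint8, red, green, blue); there is no depth.
- imaging.get_calibration(name): a dict with "mtx" (3x3 intrinsics, pixels), "k1" (the pictures are not rectified: a ray, as slopes to the right and down, at radius r is drawn at 1 + k1 r^2 times it, then the intrinsics apply), "extrinsics" (4x4, takes a point from camera to world coordinates). Camera axes: x right, y down, z forward; pixel columns grow to the right and rows downward; lengths in mm; the calibration is good to about 2 mm. A picture is of the moment at which its call begins: read the wrist's pose just before it. get_calibration takes no time and is no camera call; for the wrist camera it gives the pose at the moment of the call.
- hand_in(): hands the job in; it is judged then, once.
Trained networks look in the newest picture that a camera, given by its name, has taken for a name from the list of things; names that differ only in an ending like _2 or _b are one class to them, and where a whole thing is asked for, a point or a joint stands for the part that bears it (a point fixed in the world has none). Each returns a list of dicts, best first, with "conf" (0 to 1); they miss things now and then, are a little off and sometimes report something else, mostly with a low value. They report only what shows in the picture. A call takes as long as a camera call.
- models.boxes_of(name, camera): "uv" ([column, row] in pixels, amid what is visible of it).
The state is a dict: "time": time; "q": joint angles; "joint_vel": joint speeds; "tau": joint torques, N m; "tool_pos": TCP position; "eef_rot": TCP orientation; "wrist_force": force on the tool from outside, world axes, zero at the start; "torque": the same for the moment, N m; "gripper_width": opening from 0.0 (shut) to 1.0 (fully open); "finger_force": force on a finger pad.
Only numpy, scipy, OpenCV 4.12 (cv2) and the standard library are available. Lean on these libraries where they do the work, as an engineer would, in place of code of your own. Each camera call takes 0.05 s, during which the arm holds its last target. There are 200 camera calls.

## Working session

There is one attempt and no reset: what is moved stays moved. The work goes in short steps, Python scripts to look and compute and a tool call to move; the robot and the scene stay as the last step left them, time stands still between calls to the robot, and variables do not carry over. Pictures are saved under pics/ and viewed, at most 10 in all, crops included, and the job is handed in when it is done.

Besides the shell and the picture viewer there is one more tool, called after ">>>" as name([rows], argument=value, ...), one row to a line, values as JSON. drive_tool: Moves the arm, as the interface text tells. Its arguments: {"type":"object","properties":{"deltas":{"type":"array","items":{"type":"array","items":{"type":"number"}}},"hand":{"type":"number"},"squeeze":{"type":"number"}},"required":["deltas"]}

```bash
mkdir -p pics; cat > h.py <<'E'
import numpy as np, cv2
from plant import env, imaging, models
def und(c,uv):
    K=np.array(c["mtx"]);d=np.array([c["k1"],0,0,0,0.])
    # small fixed point
    p=np.linalg.solve(K,[uv[0],uv[1],1])[:2];q=p.copy()
    for _ in range(30): q=p/(1+c["k1"]*(q@q))
    return q
def ray(c,uv):
    E=np.array(c["extrinsics"]);v=E[:3,:3]@np.r_[und(c,uv),1];return E[:3,3],v/np.linalg.norm(v)
def tri(*cu):
    A=0;b=0;R=[ray(c,u) for c,u in cu]
    for o,v in R:
        P=np.eye(3)-np.outer(v,v);A=A+P;b=b+P@o
    x=np.linalg.solve(A,b);return x,[float(np.linalg.norm(np.cross(x-o,v))) for o,v in R]
def onz(c,uv,z):
    o,v=ray(c,uv);return o+v*(z-o[2])/v[2]
def proj(c,X):
    E=np.array(c["extrinsics"]);p=E[:3,:3].T@(np.array(X)-E[:3,3]);q=p[:2]/p[2];q=q*(1+c["k1"]*(q@q));return (np.array(c["mtx"])@np.r_[q,1])[:2]
def snap(n,f):
    im=imaging.get_image(n);cv2.imwrite(f"pics/{f}.png",im[:,:,::-1]);return im
E
python3 - <<'E'
from h import *
np.set_printoptions(precision=1,suppress=True)
for n in("scene","side","wrist"):
    snap(n,n+"0")
    c=imaging.get_calibration(n);print(n,np.array(c["extrinsics"]).round(2).tolist(),c["mtx"][0][0],c["k1"])
    if n!="wrist":
        for o in("lever_handle","cam_lever_hinge","caster","slot_near","slot_far","comb_stand","peg_left","peg_right","comb_teeth","comb_teeth_grip","comb_blade","flask","sand_timer"):
            print(o,[(np.round(d["uv"]).tolist(),round(d["conf"],2)) for d in models.boxes_of(o,n)[:2]])
s=env.read_state();print(s["time"],np.array(s["eef_rot"]),s["gripper_width"])
E
```

```text
scene [[-0.86, -0.39, 0.33, 230.09], [-0.51, 0.64, -0.57, 668.62], [0.01, -0.66, -0.75, 877.21], [0.0, 0.0, 0.0, 1.0]] 461.646545724089 0.03401645233259406
lever_handle [([407.0, 199.0], 0.82)]
cam_lever_hinge [([367.0, 227.0], 0.89)]
caster [([367.0, 230.0], 0.87)]
slot_near [([371.0, 227.0], 0.73)]
slot_far [([370.0, 228.0], 0.96)]
comb_stand [([291.0, 332.0], 0.7)]
peg_left [([292.0, 325.0], 0.66)]
peg_right [([291.0, 331.0], 0.55), ([315.0, 276.0], 0.31)]
comb_teeth [([282.0, 326.0], 0.79)]
comb_teeth_grip [([316.0, 274.0], 0.69), ([285.0, 328.0], 0.65)]
comb_blade [([316.0, 276.0], 0.78), ([285.0, 327.0], 0.49)]
flask [([278.0, 236.0], 0.75)]
sand_timer [([305.0, 192.0], 0.58)]
side [[-0.94, -0.15, 0.32, 227.18], [-0.35, 0.42, -0.84, 973.59], [-0.01, -0.89, -0.45, 598.72], [0.0, 0.0, 0.0, 1.0]] 458.8751883413038 -0.0011598333473218805
lever_handle [([383.0, 208.0], 0.66)]
cam_lever_hinge [([358.0, 244.0], 0.95)]
caster [([300.0, 315.0], 0.35)]
slot_near [([359.0, 235.0], 0.9)]
slot_far [([357.0, 239.0], 0.95)]
comb_stand [([299.0, 314.0], 0.57)]
peg_left [([355.0, 236.0], 0.75), ([297.0, 318.0], 0.58)]
peg_right [([298.0, 314.0], 0.68)]
comb_teeth [([298.0, 286.0], 0.7), ([357.0, 236.0], 0.65)]
comb_teeth_grip [([303.0, 288.0], 0.91)]
comb_blade [([320.0, 254.0], 0.92)]
flask [([266.0, 254.0], 0.94)]
sand_timer [([290.0, 219.0], 0.74), ([298.0, 316.0], 0.62)]
wrist [[0.41, -0.88, -0.24, 297.14], [-0.91, -0.39, -0.11, -497.4], [-0.0, 0.26, -0.96, 374.97], [0.0, 0.0, 0.0, 1.0]] 398.64360616341276 -0.043857382478736315
1.45 [[ 0.9  0.4 -0. ]
 [ 0.4 -0.9  0. ]
 [ 0.  -0.  -1. ]] 0.9994543824027289
```

View pics/scene0.png

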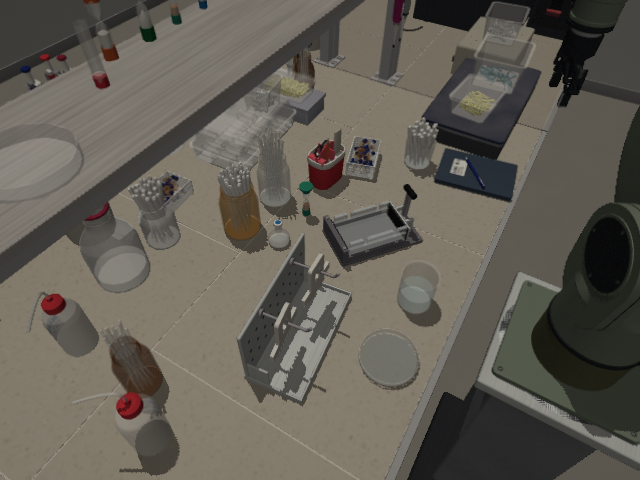

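View pics/side0.png

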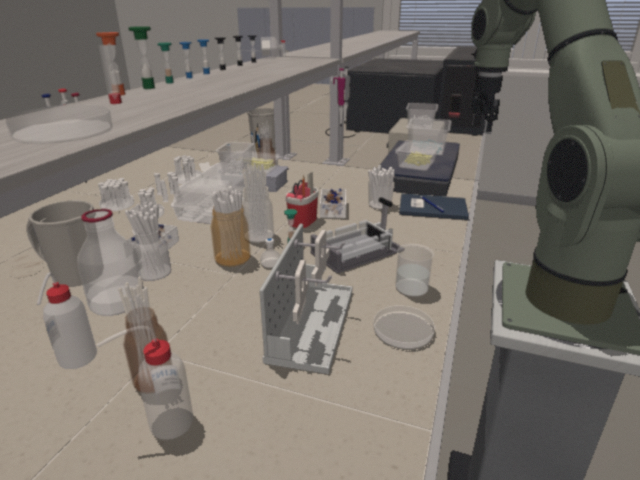

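The scene view shows the caster near (370,232), its lever at (408,192), and the stand at (290,332) with combs at about (282,320) and (317,272). The flask is at (279,236) and the sand timer at (306,198). The side view agrees, with the lever at (384,208) and the combs at (300,285) and (320,254).

```bash
python3 - <<'E'
from h import *
np.set_printoptions(precision=1,suppress=True)
s=imaging.get_calibration("scene");d=imaging.get_calibration("side")
for n,a,b in(("handle",(408,192),(384,204)),("teeth",(282,322),(299,285)),("blade",(317,275),(320,254))):print(n,tri((s,a),(d,b)))
for n,u in(("flask",(279,240)),("timer",(306,200))):print(n,onz(s,u,35))
for n,u in(("c1",(325,228)),("c2",(342,260)),("c3",(420,238)),("c4",(395,204))):print(n,onz(s,u,20))
for n,u in(("stand near-left",(302,397)),("stand nr",(352,291)),):print(n,onz(s,u,16))
print("shelf?",onz(s,(210,150),400))
w=cv2.imread("pics/scene0.png")[160:420,220:440];cv2.imwrite("pics/c1.png",cv2.resize(w,None,fx=2.3,fy=2.3,interpolation=2)) 
E
```

```text
handle (array([ 447.3, -151.2,  116.2]), [0.17152551353662812, 0.17152551353659565])
teeth (array([505. , 311.2, 130.5]), [0.30969457643706433, 0.3096945764370093])
blade (array([507.2, 183.2, 127.7]), [2.3531201154726578, 2.3531201154727017])
flask [670.6  79.6  35. ]
timer [686.9 -72.3  35. ]
c1 [601.5 -23.9  20. ]
c2 [515.8  44.6  20. ]
c3 [ 383.6 -116.1   20. ]
c4 [ 485.7 -194.1   20. ]
stand near-left [424.6 372.9  16. ]
stand nr [455.4 108.5  16. ]
shelf? [684.6 230.  400. ]
```

View pics/c1.png

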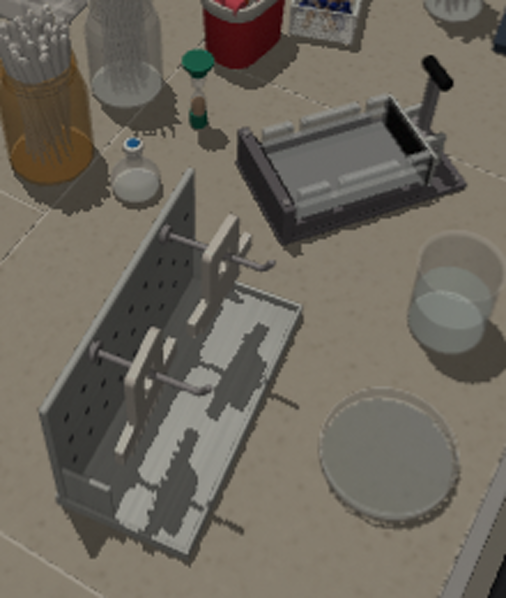

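Crop: the caster's lever is at (437,75) and leans away from the tray. Two combs hang on the pegs, at (225,255) and (148,385). I still need to tell the toothed comb from the blade, so I'm going closer with the wrist camera.

>>> drive_tool([
  [46,-37,-6,-0.06],
  [92,-75,-12,-0.12],
  [138,-112,-18,-0.19],
  [185,-150,-25,-0.25],
  [231,-187,-32,-0.31],
  [277,-224,-38,-0.37],
  [323,-261,-45,-0.43],
  [370,-299,-50,-0.5],
])

```text
time: 2.45
tool_pos: [451.3, -98.6, 281.8]
eef_rot: [[0.603, 0.798, 0.001], [0.798, -0.603, -0.0], [0.0, 0.001, -1.0]]
wrist_force: [1.3, -0.1, 0.3]
gripper_width: 1.001
finger_force: 0.0
```

```bash
python3 - <<'E'
from h import *
np.set_printoptions(precision=3,suppress=True)
s=env.read_state();print(s["time"],s["tool_pos"],np.array(s["eef_rot"]))
c=imaging.get_calibration("wrist");snap("wrist","w1")
np.save("w1.npy",np.array(c["extrinsics"]));print(c["mtx"])
for o in("lever_handle","cam_lever_hinge","caster","slot_near","comb_teeth","comb_blade","flask","sand_timer"):
    print(o,[(np.round(d["uv"]).tolist(),round(d["conf"],2)) for d in models.boxes_of(o,"wrist")[:2]])
E
```

```text
2.45 [451.267 -98.567 281.775] [[ 0.603  0.798  0.001]
 [ 0.798 -0.603 -0.   ]
 [ 0.     0.001 -1.   ]]
[[398.644   0.    323.319]
 [  0.    398.644 241.648]
 [  0.      0.      1.   ]]
lever_handle [([349.0, 265.0], 0.96)]
cam_lever_hinge []
caster [([348.0, 140.0], 0.78)]
slot_near [([349.0, 143.0], 0.95)]
comb_teeth [([349.0, 142.0], 0.28)]
comb_blade []
flask []
sand_timer [([514.0, 13.0], 0.88)]
```

View pics/w1.png

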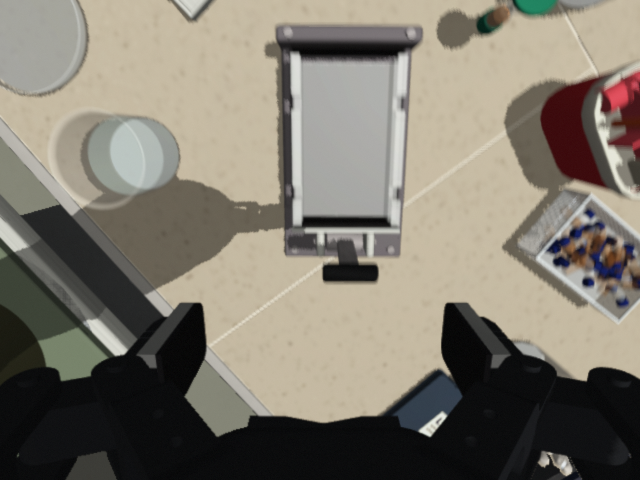

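Wrist view: the caster is nearly aligned with the tool. The T-handle is at (350,272) and the end wall runs along row 35. The near slots show as dark gaps at about (288,192) and (402,192), the far ones at about (288,103) and (405,103).

```bash
python3 - <<'E'
from h import *
np.set_printoptions(precision=1,suppress=True)
c=imaging.get_calibration("wrist")
P={k:onz(c,u,z) for k,u,z in(("hL",(323,272),112),("hR",(378,272),112),("wTL",(277,28),56),("wTR",(421,28),56),("nL",(288,192),60),("nR",(402,191),60),("fL",(288,103),60),("fR",(405,103),60),("bL",(285,256),10),("bR",(400,256),10))}
for k,v in P.items():print(k,v)
print(np.linalg.norm(P["hL"]-P["hR"]),np.linalg.norm(P["nL"]-P["nR"]),np.linalg.norm(P["nL"]-P["fL"]),np.linalg.norm(P["wTL"]-P["wTR"]))
d=(P["fL"]+P["fR"]-P["nL"]-P["nR"]);print("yaw",np.arctan2(d[1],d[0]))
d=P["wTL"]-P["wTR"];print("yaw wall",np.arctan2(-d[0],d[1]))
s=imaging.get_calibration("scene");print(tri((c,(350,272)),(s,(408,192))))
im=cv2.imread("pics/w1.png");a=im[10:110,265:435];b=im[170:290,265:435]
z=lambda q:cv2.resize(q,None,fx=4,fy=4,interpolation=cv2.INTER_CUBIC)
cv2.imwrite("pics/c2.png",cv2.resize(np.vstack([im[60:120,265:435],b]),None,fx=3.3,fy=3.3,interpolation=2))
E
```

```text
hL [ 423.7 -136.9  112. ]
hR [ 460.1 -164.6  112. ]
wTL [513.   44.6  56. ]
wTR [610.3 -29.1  56. ]
nL [434.  -70.2  60. ]
nR [ 518.  -132.9   60. ]
fL [482.6  -9.2  60. ]
fR [563.9 -70.9  60. ]
bL [ 379.8 -125.9   10. ]
bR [ 479.6 -202.    10. ]
45.762055681701256 104.7949883808367 77.9597743106055 122.13238910842479
yaw 0.9158026499460639
yaw wall 0.922677152662046
(array([ 444.4, -146.4,  121.8]), [1.4967116648020762, 1.4967116648021512])
```

View pics/c2.png

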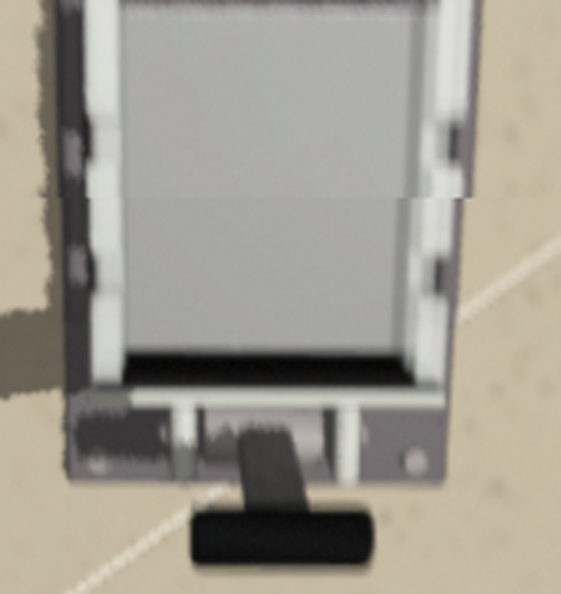

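>>> drive_tool([
  [2,23.5,40,0],
  [2,23.5,80,0],
  [2,23.5,120,0],
  [2,23.5,160,0],
  [2,23.5,182,0],
  [-10,23.5,182,0],
  [-18,23.5,182,0],
  [-24,23.5,182,0],
], hand=-1, squeeze=60)

```text
time: 3.9
tool_pos: [454.8, -134.4, 100.3]
eef_rot: [[0.605, 0.796, 0.002], [0.796, -0.605, -0.0], [0.001, 0.001, -1.0]]
wrist_force: [1.9, 2.2, 2.2]
gripper_width: 0.003
finger_force: 1.3
```

>>> drive_tool([
  [-12,0,0,0],
  [-24,0,0,0],
  [-36,0,0,0],
  [-48,0,0,0],
  [-57,0,3,0],
  [-64,0,12,0],
  [-70,0,22,0],
  [-76,0,32,0],
])

```text
time: 4.9
tool_pos: [408.6, -194.5, 66.5]
eef_rot: [[0.604, 0.797, -0.0], [0.797, -0.604, 0.0], [0.0, -0.0, -1.0]]
wrist_force: [1.2, 1.5, 1.5]
gripper_width: -0.0
finger_force: 1.3
```

```bash
python3 - <<'E'
from h import *
s=env.read_state();print(s["wrist_force"],s["tool_pos"])
a=snap("scene","s2")[130:300,300:480];b=snap("side","d2")[150:290,300:440]
f=lambda q:cv2.resize(q,(390,390),interpolation=2)
cv2.imwrite("pics/m2.png",np.hstack([f(a),f(b)])[:,:,::-1])
E
```

```text
[1.20310758 1.45940734 1.47623843] [ 408.58854621 -194.47661655   66.51599553]
```

View pics/m2.png

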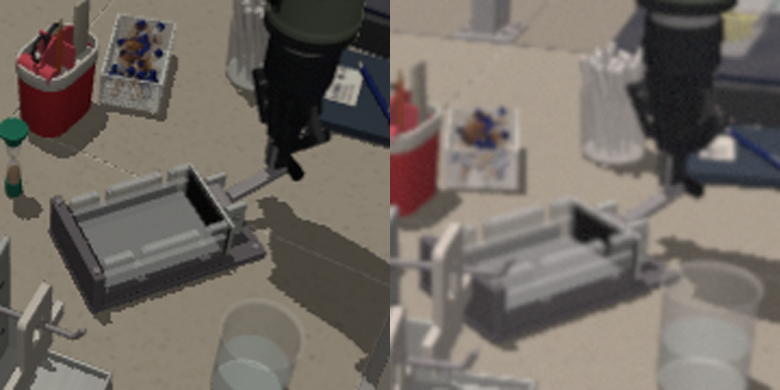

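The lever is mostly folded, with its bar slanting out from the caster and the handle under the fingertips. I'm pressing it down to the stop.

>>> drive_tool([
  [-2,0,6,0],
  [-3,0,12,0],
  [-4,0,16,0],
  [-4,0,19,0],
  [-4,0,21,0],
])

```text
time: 5.62
tool_pos: [406.4, -197.7, 47.6]
eef_rot: [[0.605, 0.797, 0.001], [0.797, -0.605, -0.001], [-0.0, 0.001, -1.0]]
wrist_force: [-9.3, 2.4, 76.7]
gripper_width: -0.001
finger_force: 37.9
```

>>> drive_tool([
  [0,0,-40,0],
  [0,0,-100,0],
  [0,0,-160,0],
  [0,0,-205,-0.1],
  [43,-25,-214,-0.25],
  [86,-50,-214,-0.4],
  [129,-75,-214,-0.55],
  [172,-101,-214,-0.72],
])

```text
time: 6.62
tool_pos: [430.1, 2.4, 260.4]
eef_rot: [[-0.076, 0.997, 0.001], [0.997, 0.076, 0.0], [0.0, 0.001, -1.0]]
wrist_force: [-0.1, -0.8, -0.4]
gripper_width: 0.004
finger_force: 0.0
```

```bash
python3 - <<'E'
from h import *
s=env.read_state();R=np.array(s["eef_rot"]);print(s["q"],s["tool_pos"],np.arctan2(R[1,0],R[0,0]))
print(R.T@(np.array([335,190,262])-s["tool_pos"]))
E
```

```text
[ 0.18950625  0.4770955  -0.42854313  1.92110332  0.26951556  0.79876094
 -0.31010993] [430.05326417   2.35297512 260.37451715] 1.6469660710531486
[194.33630751 -80.49750103  -1.65017642]
```

>>> drive_tool([
  [50,-20,0,0],
  [100,-40,0,-0.05],
  [150,-60,0,-0.05],
  [194,-80,0,-0.05],
  [194,-80,0,-0.05],
])

```text
time: 7.25
tool_pos: [334.9, 191.3, 260.5]
eef_rot: [[-0.126, 0.992, 0.0], [0.992, 0.126, 0.001], [0.001, 0.0, -1.0]]
wrist_force: [0.1, -0.2, -0.0]
gripper_width: -0.0
finger_force: 0.0
```

```bash
python3 - <<'E'
from h import *
s=env.read_state();print(s["tool_pos"])
c=imaging.get_calibration("wrist");snap("wrist","w2");np.save("w2.npy",np.array(c["extrinsics"]))
for o in("comb_stand","peg_left","peg_right","comb_teeth","comb_teeth_grip","comb_blade"):
    print(o,[(np.round(d["uv"]).tolist(),round(d["conf"],2)) for d in models.boxes_of(o,"wrist")[:2]])
E
```

```text
[334.93044639 191.2530569  260.45709274]
comb_stand [([516.0, 164.0], 0.8)]
peg_left [([518.0, 167.0], 0.76)]
peg_right [([513.0, 168.0], 0.78)]
comb_teeth [([591.0, 78.0], 0.85)]
comb_teeth_grip [([588.0, 78.0], 0.85)]
comb_blade []
```

View pics/w2.png

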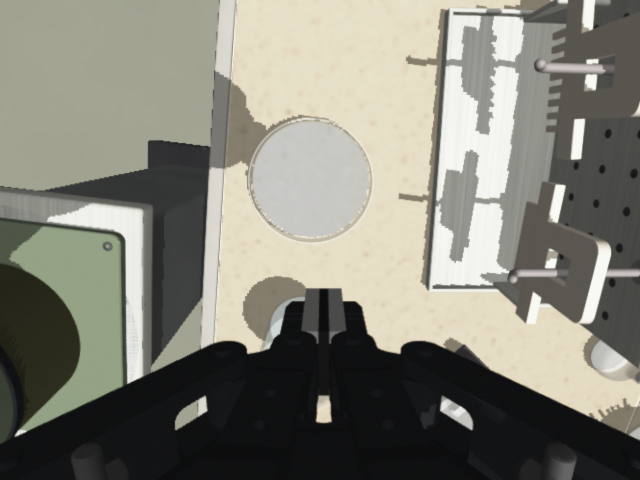

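The wrist view confirms the toothed comb on the left (+y) peg: the teeth show at (552,75), with tooth shadows in the trough at (490,80). The blade comb is on the right peg, at (565,265). I'm moving nearer for a measuring view.

>>> drive_tool([
  [10,40,-14,0],
  [22,80,-28,0],
  [34,120,-40,0],
  [34,120,-40,0],
], hand=-0.06)

```text
time: 8.1
tool_pos: [453.3, 236.9, 300.1]
eef_rot: [[-0.119, 0.993, 0.0], [0.993, 0.119, 0.001], [0.001, 0.0, -1.0]]
wrist_force: [-0.6, 0.3, -0.3]
gripper_width: 0.47
finger_force: 0.0
```

```bash
python3 - <<'E'
from h import *
s=env.read_state();print(s["tool_pos"],s["gripper_width"])
c=imaging.get_calibration("wrist");snap("wrist","w3");np.save("w3.npy",np.array(c["extrinsics"]))
for o in("comb_stand","comb_teeth","comb_teeth_grip","comb_blade"):
    print(o,[(np.round(d["uv"]).tolist(),round(d["conf"],2)) for d in models.boxes_of(o,"wrist")[:2]])
E
```

```text
[453.25602917 236.86769216 300.11215786] 0.47027638604869487
comb_stand [([408.0, 176.0], 0.74)]
comb_teeth [([398.0, 117.0], 0.87)]
comb_teeth_grip [([395.0, 115.0], 0.6)]
comb_blade [([378.0, 269.0], 0.9)]
```

View pics/w3.png

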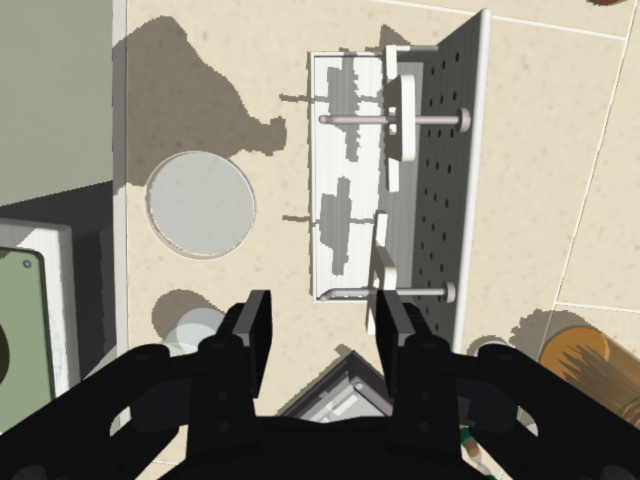

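```bash
python3 - <<'E'
from h import *
a=cv2.imread("pics/w3.png")[35:205,300:480];b=cv2.imread("pics/w2.png")[0:170,500:640]
f=lambda q:cv2.resize(q,None,fx=2.4,fy=2.4,interpolation=2)
cv2.imwrite("pics/m3.png",np.hstack([f(a),f(b)]))
E
```

```text
(no output)
```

View pics/m3.png

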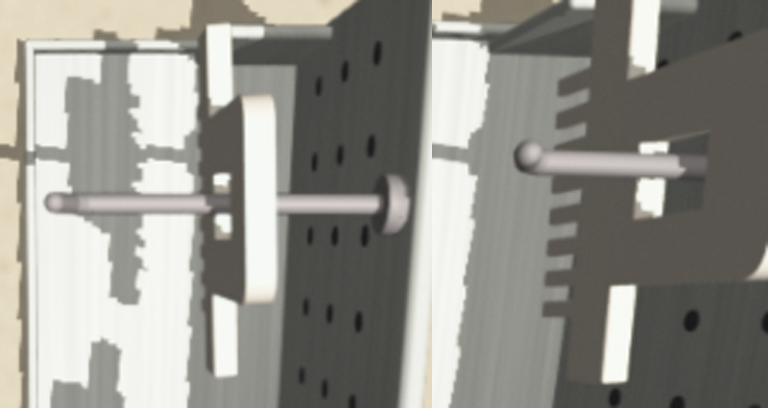

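Crop, left half (nearer view): the tab's top face runs from pixel (402,75) to (414,161), centred at (408,117.5), and the peg tip is at (323,119.5). Right half: the peg tip is at (540,65), and the teeth are clearly on this comb.

```bash
python3 - <<'E'
from h import *
np.set_printoptions(precision=1,suppress=True)
c3=imaging.get_calibration("wrist");c2=dict(c3);c2["extrinsics"]=np.load("w2.npy");c3["extrinsics"]=np.load("w3.npy")
s=imaging.get_calibration("scene");d=imaging.get_calibration("side")
print("tip",tri((c2,(540,65.4)),(c3,(323.3,119.6))))
print("tabtop w3+scene",tri((c3,(408,117.5)),(s,(287,306))))
# hypothesised top centre reprojected for checks; teeth view w2 lower tab corner
for z in(172,177,182):
    X=onz(c3,(408,117.5),z);print(z,X,proj(s,X),proj(d,X),proj(c2,X))
a=onz(c3,(408,74.6),177);b=onz(c3,(408,160.8),177);print("width",np.linalg.norm(a-b),"yaw",np.arctan2(-(a-b)[0],(a-b)[1]))
print("thick",np.linalg.norm(onz(c3,(402,117),177)-onz(c3,(414.6,117),177)))
a=onz(c3,(391,45),117);b=onz(c3,(393.7,191),117);print("bar",a,b,np.linalg.norm(a-b),np.arctan2(-(a-b)[0],(a-b)[1]))
# panel
a=onz(c3,(488,12),164);b=onz(c3,(458,350),164);print("panel",a,b,np.arctan2(-(a-b)[0],(a-b)[1]))
# tray slots in w1
im=cv2.imread("pics/s2.png")
a=imaging.get_image("scene")[285:350,250:320];b=imaging.get_image("side")[225:330,270:340]
cv2.imwrite("pics/m4.png",np.hstack([cv2.resize(a,(390,362),interpolation=2),cv2.resize(b,(242,362),interpolation=2)])[:,:,::-1])
E
```

```text
tip (array([445.4, 311.7, 162.9]), [0.37054889008966607, 0.37054889008969066])
tabtop w3+scene (array([490.5, 316.8, 204.9]), [3.279295546953572, 3.2792955469536227])
172 [500.3 319.9 172. ] [280.3 314.5] [299.3 268.5] [644.1  62.9]
177 [499.3 319.5 177. ] [280.8 313.1] [299.8 266.1] [649.2  61.8]
182 [498.3 319.2 182. ] [281.2 311.7] [300.4 263.7] [654.4  60.6]
width 53.57136528900396 yaw 0.1690269919387848
thick 8.139342893385287
bar [489.6 374.  117. ] [509.4 264.4 117. ] 111.37570566866883 0.17902770621520567
panel [542.3 391.6 164. ] [572.1 151.6 164. ] 0.12367346636960606
```

View pics/m4.png

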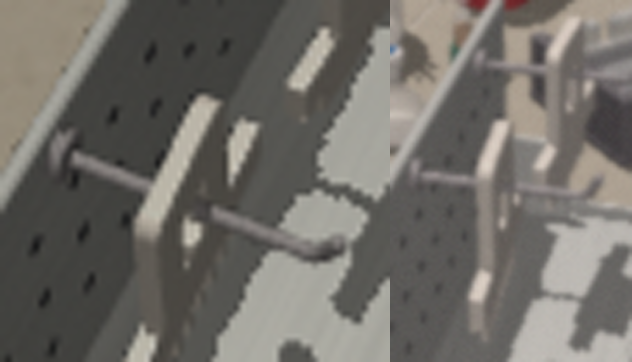

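Crop: in the scene view the tab's top edge centres near pixel (282,314.6), which agrees with the wrist estimate reprojected at z≈175. The comb top is therefore at about (499,319.5,177), and the tab sits at a yaw of 0.175. Now descending on it.

>>> drive_tool([
  [25,18,20,0],
  [50,36,50,-0.055],
  [76.5,55.5,80,-0.055],
  [76.5,55.5,105,-0.055],
  [76.5,55.5,125,-0.055],
  [76.5,55.5,136,-0.055],
  [76.5,55.5,142,-0.055],
  [76.5,55.5,142,-0.055],
])

```text
time: 9.45
tool_pos: [497.3, 319.4, 158.6]
eef_rot: [[-0.175, 0.985, 0.0], [0.985, 0.175, 0.0], [0.0, 0.0, -1.0]]
wrist_force: [0.1, 0.4, 0.2]
gripper_width: 0.472
finger_force: 0.0
```

>>> drive_tool([
  [0,2,0,0],
  [0,2,0,0],
  [0,2,0,0],
  [0,2,0,0],
  [0,2,0,0],
  [0,2,0,0],
], hand=-1, squeeze=50)

```text
time: 10.2
tool_pos: [499.4, 319.9, 158.7]
eef_rot: [[-0.175, 0.985, 0.001], [0.985, 0.175, 0.001], [0.0, 0.001, -1.0]]
wrist_force: [0.4, 0.2, 6.5]
gripper_width: 0.075
finger_force: 53.8
```

>>> drive_tool([
  [0,0,-6,0],
  [0,0,-12,0],
  [0,0,-17,0],
  [0,0,-17,0],
])

```text
time: 10.7
tool_pos: [499.3, 319.8, 175.7]
eef_rot: [[-0.175, 0.985, 0.0], [0.985, 0.175, 0.0], [0.0, 0.0, -1.0]]
wrist_force: [0.2, -0.1, -0.3]
gripper_width: 0.076
finger_force: 53.0
```

```bash
python3 - <<'E'
from h import *
np.set_printoptions(precision=1,suppress=True)
c=imaging.get_calibration("scene")
for n in("scene","side"):
    snap(n,n+"4")
    for o in("comb_teeth","comb_blade","comb_teeth_grip"):
        print(n,o,[(np.round(d["uv"]).tolist(),round(d["conf"],2)) for d in models.boxes_of(o,n)[:2]])
E
```

```text
scene comb_teeth [([279.0, 331.0], 0.8), ([368.0, 228.0], 0.22)]
scene comb_blade [([318.0, 269.0], 0.65), ([418.0, 214.0], 0.56)]
scene comb_teeth_grip [([283.0, 329.0], 0.83)]
side comb_teeth [([299.0, 285.0], 0.97)]
side comb_blade [([302.0, 319.0], 0.65)]
side comb_teeth_grip [([302.0, 284.0], 0.84), ([358.0, 242.0], 0.39)]
```

>>> drive_tool([
  [0.5,-10,0,0],
  [1.5,-25,0,0],
  [2,-40,0,0],
  [3,-55,0,0],
  [3.5,-68,0,0],
  [4,-80,0,0],
  [4,-80,0,0],
])

```text
time: 11.98
tool_pos: [419.1, 309.8, 175.6]
eef_rot: [[-0.176, 0.984, -0.0], [0.984, 0.176, 0.0], [0.0, -0.0, -1.0]]
wrist_force: [-0.1, 0.4, -0.5]
gripper_width: 0.079
finger_force: 53.0
```

```bash
python3 - <<'E'
from h import *
np.set_printoptions(precision=2,suppress=True)
s=env.read_state();R=np.array(s["eef_rot"]);print(s["tool_pos"],s["q"])
for n in("scene","side"):
    im=snap(n,n+"5")
    for o in("comb_teeth","comb_blade"):
        print(n,o,[(np.round(d["uv"]).tolist(),round(d["conf"],2)) for d in models.boxes_of(o,n)[:2]])
    c=imaging.get_calibration(n);print(proj(c,s["tool_pos"]-np.array([0,0,25])))
E
```

```text
[419.1  309.75 175.56] [-0.5   0.72 -0.37  1.75  0.36  0.74 -0.87]
scene comb_teeth [([323.0, 344.0], 0.98)]
scene comb_blade [([420.0, 212.0], 0.37)]
[322.65 337.23]
side comb_teeth [([342.0, 290.0], 0.82)]
side comb_blade [([320.0, 259.0], 0.69)]
[343.99 284.11]
```

>>> drive_tool([
  [0,0,-40,0],
  [0,0,-80,0],
  [-20,2,-110,0],
  [-70,7,-110,0],
  [-120,13,-110,-0.1],
  [-170,18,-110,-0.22],
  [-220,23,-110,-0.34],
  [-270,28,-110,-0.46],
])

```text
time: 13.28
tool_pos: [495.0, 47.0, 285.3]
eef_rot: [[-0.597, 0.802, 0.0], [0.802, 0.597, 0.0], [0.0, 0.0, -1.0]]
wrist_force: [1.1, 0.6, -0.8]
gripper_width: 0.075
finger_force: 53.0
```

```bash
python3 - <<'E'
from h import *
s=env.read_state();R=np.array(s["eef_rot"]);print(s["tool_pos"],np.arctan2(R[1,0],R[0,0]),s["q"])
print(R.T@(np.array([535,-90,285])-s["tool_pos"]))
E
```

```text
[494.98537627  46.97769662 285.33569814] 2.2104056240415795 [ 0.17787925  0.56957853 -0.59511153  1.65996539  0.36162412  1.02401096
  0.10519692]
[-133.78521053  -49.65469168    0.31813821]
```

>>> drive_tool([
  [-40,-15,0,-0.1],
  [-85,-32,0,-0.2],
  [-134,-50,0,-0.28],
  [-134,-50,0,-0.28],
  [-134,-50,0,-0.28],
])

```text
time: 13.9
tool_pos: [533.9, -88.3, 285.2]
eef_rot: [[-0.793, 0.609, -0.0], [0.609, 0.793, 0.001], [0.001, 0.0, -1.0]]
wrist_force: [0.6, -0.5, -0.8]
gripper_width: 0.076
finger_force: 53.0
```

```bash
python3 - <<'E'
from h import *
np.set_printoptions(precision=2,suppress=True,linewidth=200)
s=env.read_state();R=np.array(s["eef_rot"]);print(s["tool_pos"],np.arctan2(R[1,0],R[0,0]),s["q"])
c=imaging.get_calibration("wrist");im=snap("wrist","w6");np.save("w6.npy",np.array(c["extrinsics"]))
for o in("slot_near","lever_handle","comb_teeth"):
    print(o,[(np.round(d["uv"]).tolist(),round(d["conf"],2)) for d in models.boxes_of(o,"wrist")[:2]])
# rectify at z=60 in caster frame centred (503,-66), yaw .92 ; 2px/mm
y=.92;ex=np.array([np.cos(y),np.sin(y),0]);ey=np.array([-np.sin(y),np.cos(y),0]);o=np.array([503,-66,60.])
U,V=np.meshgrid(np.arange(-150,130,.5),np.arange(70,-70,-.5))
mp=np.array([proj(c,o+u*ex+v*ey) for u,v in zip(U.ravel(),V.ravel())]).reshape(*U.shape,2).astype(np.float32)
r=cv2.remap(im,mp[...,0],mp[...,1],cv2.INTER_LINEAR);cv2.imwrite("pics/r6.png",r[:,:,::-1]);np.save("r6.npy",r)
g=cv2.cvtColor(r,cv2.COLOR_RGB2GRAY)
# coarse ascii of whole rect image: mean over blocks
b=cv2.resize(g,(93,28),interpolation=cv2.INTER_AREA)
ch=" .:-=+*#%@"
for row,v in zip(b,np.linspace(67.5,-67.5,28)):print("%6.1f "%v+"".join(ch[min(9,int(p)*10//256)] for p in row))
E
```

```text
[533.87 -88.31 285.22] 2.4864434259872756 [ 0.45  0.66 -0.68  1.51  0.43  1.13  0.61]
slot_near [([315.0, 158.0], 0.84)]
lever_handle [([178.0, 165.0], 0.78)]
comb_teeth [([323.0, 280.0], 0.95)]
  67.5 %%%%%%%%%%%%%%%%%%%%%%#%%%+==================================+##%%%%%%%%%+===#%%%%%%%%%%%%%%%
  62.5 %%%#%%%%%%%%%%%%%%%%####%%+=======+===========================******#**##+===+####%%%%#%%%%%%
  57.5 ##%%%%%%#%%%%%#+++++++++++=-------------------------------------------------::====#%%%%%%%%%%
  52.5 %##%%%#%%%%%%%++++++++++++=::::::::::::::::::::::::::::::::::==-::::::::::-:..=**+*%%%%#%%%%%
  47.5 %%%%%%%%%%%%%%*+**=+++++**-*######*++++#####################*++==***********=.=**+#%%%%%%%%%%
  42.5 %%%%%%%%%%%%%%++++=++==+*#-#%%%%%%%%%%%%%%%%%%%%%%%%%%@@@@%%%%%%%%%%%%%%%%%%*.=++=#%%%%%%%%%%
  37.5 %%%%%%%%%%%%%%*++=::-:::+#.  =###########################################*. ..=++=#%%##%%%%%%
  32.5 #%%%%%%%%%%%%%*++=::::::+#.  =###########################################*   .=++=#%%%%%%%%%%
  27.5 #%%%%%%%#%%%%%*+++=+==-:+#.  =###########################################*   .=++=#%%%%%%%
[... 1222 characters left out ...]
 %%%%%%%%%%##%%++==++++++##. .+******************+++++********************+. .:=++=#%%##%%%%%%
 -42.5 %%%%%%%%%%%#%%*+*+++++++*#:=#%%%%%%#%%%%%%%%%%%#+++++%%%%%%%%%%%#%%%%%%%%%*=::=+++#%%%%%%%%%%
 -47.5 %%%%%%%%%%%%%%++++++++++*#=%%%%%%%%+++*%@%@@@@@#+++++%@@@@%@%*+++%%@@@@@@%%%+:===+#%%%%%%%%%%
 -52.5 %%%%%%%%%%%%%%#*********##*####****++++********+=====****####*+++*#########+-:=*#+#%%%%%%%%%%
 -57.5 %%%%%%%%%%%%%%%%%%%%#%%%%%%%%%%%%%%%%%%%%%%%%%%+----=#%%%%%%%%%%%%%%%%%%%%%#=:=+*+#%%%%%%%%%%
 -62.5 %%%%%%%%%%%%%%%%%%%%%%%%%%%%%%%%%%%%%%%%%%%%%%%+-----*%%%%%%%##%%%%%%%%%%%%%#*+++*%%%%%%%%%%%
 -67.5 %%%%%%%%#%%%%##%%%%%%%%#%%%%%%%%#%%%%%%%%%%%%%#=-----+%%%%%%%%%%#%%%%%%%%%##%#%%%%%%%%%%%%%%%
```

```bash
python3 - <<'E'
import numpy as np,cv2
g=cv2.cvtColor(np.load("r6.npy"),cv2.COLOR_RGB2GRAY).astype(float)
U=np.arange(-150,130,.5);V=np.arange(70,-70,-.5)
for v in(48,46,-44,-45,-46,-48):
    p=g[np.abs(V-v)<.8].mean(0)
    for a in(-60,20):
        m=(U>=a)&(U<a+40);print(v,a,p[m][::2].astype(int).tolist())
# tray y extents at u=0-20: profile in v
m=(U>10)&(U<25);print("v",[(float(V[i]),int(g[i,m].mean())) for i in list(range(20,70,2))+list(range(205,255,2))])
E
```

```text
48 -60 [215, 215, 214, 215, 216, 214, 214, 209, 209, 214, 214, 206, 203, 201, 190, 170, 123, 110, 116, 120, 119, 118, 119, 118, 118, 119, 138, 176, 197, 206, 213, 217, 214, 211, 208, 208, 210, 209, 210, 209]
48 20 [206, 205, 205, 205, 205, 205, 204, 201, 203, 207, 210, 207, 200, 194, 179, 140, 107, 101, 100, 101, 100, 99, 99, 97, 93, 103, 137, 171, 186, 190, 189, 199, 203, 198, 195, 195, 196, 196, 195, 195]
46 -60 [231, 231, 231, 232, 231, 231, 232, 231, 229, 230, 231, 228, 228, 228, 226, 219, 201, 200, 210, 217, 218, 217, 218, 217, 217, 217, 219, 225, 229, 231, 233, 233, 232, 231, 230, 231, 232, 232, 232, 232]
46 20 [233, 233, 233, 233, 233, 233, 233, 231, 231, 232, 233, 233, 232, 231, 227, 220, 214, 213, 213, 212, 212, 212, 212, 208, 198, 195, 208, 224, 228, 229, 228, 230, 231, 230, 231, 231, 231, 231, 231, 231]
-44 -60 [228, 228, 228, 227, 226, 226, 226, 226, 225, 225, 225, 223, 224, 225, 218, 195, 173, 172, 184, 188, 189, 188, 188, 189, 189, 191, 203, 220, 225, 226, 227, 227, 226, 224, 223, 226, 228, 228, 227, 228]
-44 20 [227, 227, 226, 226, 227, 226, 225, 223, 223, 225, 226, 22
[... 1362 characters left out ...]
, 229, 229, 229, 229, 229, 229]
v [(60.0, 110), (59.0, 110), (58.0, 97), (57.0, 68), (56.0, 57), (55.0, 64), (54.0, 67), (53.0, 66), (52.0, 63), (51.0, 56), (50.0, 59), (49.0, 128), (48.0, 208), (47.0, 230), (46.0, 233), (45.0, 234), (44.0, 234), (43.0, 234), (42.0, 233), (41.0, 225), (40.0, 197), (39.0, 183), (38.0, 187), (37.0, 188), (36.0, 188), (-32.5, 191), (-33.5, 191), (-34.5, 186), (-35.5, 175), (-36.5, 170), (-37.5, 170), (-38.5, 174), (-39.5, 191), (-40.5, 206), (-41.5, 210), (-42.5, 212), (-43.5, 220), (-44.5, 232), (-45.5, 234), (-46.5, 232), (-47.5, 230), (-48.5, 230), (-49.5, 230), (-50.5, 220), (-51.5, 176), (-52.5, 140), (-53.5, 156), (-54.5, 192), (-55.5, 206), (-56.5, 207)]
```

```bash
python3 - <<'E'
from h import *
np.set_printoptions(precision=1,suppress=True,linewidth=200)
c=imaging.get_calibration("wrist");s=env.read_state();R=np.array(s["eef_rot"]);T=s["tool_pos"]
g=cv2.cvtColor(cv2.imread("pics/w6.png"),cv2.COLOR_BGR2GRAY)
P=lambda x,y,z:proj(c,T+R@np.array([x,y,z]))
for x in(56,45,35,30,25,-37):
    a,b=P(x,-4,41.7),P(x,4,41.7);a2,b2=P(x,-4,61.7),P(x,4,61.7);print(x,a,b,a2,b2)
for r in(120,130,136,140,145,150,155,160,165,170,180,190,200,210,220,230,240,260):print(r,g[r,296:350:2].tolist())
E
```

```text
56 [313.4 155.6] [330.9 155.6] [314.3 153.4] [330.1 153.4]
45 [313.5 179.8] [330.8 179.8] [314.4 175.3] [330.  175.3]
35 [313.7 201.2] [330.7 201.2] [314.5 194.8] [330.  194.8]
30 [313.7 211.7] [330.6 211.7] [314.6 204.3] [329.9 204.3]
25 [313.8 222. ] [330.6 222. ] [314.6 213.7] [329.9 213.7]
-37 [314.6 339. ] [330. 339.] [315.3 321.4] [329.4 321.4]
120 [183, 182, 183, 182, 183, 182, 182, 183, 184, 183, 182, 184, 183, 182, 183, 183, 183, 184, 184, 184, 184, 183, 183, 183, 184, 184, 183]
130 [188, 187, 188, 188, 189, 188, 188, 188, 188, 188, 188, 188, 188, 189, 189, 189, 189, 189, 188, 188, 188, 188, 189, 188, 189, 189, 188]
136 [188, 188, 189, 189, 189, 188, 188, 188, 189, 188, 188, 188, 188, 189, 189, 190, 189, 189, 190, 189, 189, 189, 189, 189, 188, 188, 188]
140 [189, 188, 188, 189, 188, 189, 188, 188, 188, 188, 189, 190, 189, 189, 188, 189, 190, 189, 189, 189, 189, 190, 189, 190, 189, 189, 190]
145 [189, 189, 188, 188, 188, 189, 189, 188, 190, 190, 189, 189, 189, 190, 189, 189, 189, 189, 190, 190, 189, 190, 190, 189, 190, 189, 190]
150 [187, 187, 188, 188, 189, 189, 189, 189, 19
[... 1048 characters left out ...]
191, 191, 191, 191, 191]
210 [208, 209, 208, 208, 209, 208, 210, 211, 210, 171, 148, 152, 153, 153, 154, 153, 152, 138, 208, 212, 213, 212, 213, 212, 212, 212, 212]
220 [158, 159, 158, 157, 157, 158, 157, 157, 159, 134, 98, 99, 98, 98, 99, 98, 99, 102, 156, 158, 157, 157, 157, 157, 157, 157, 155]
230 [205, 206, 208, 209, 209, 209, 210, 210, 204, 109, 97, 98, 97, 96, 97, 97, 98, 97, 135, 208, 207, 207, 208, 207, 204, 206, 208]
240 [209, 210, 208, 207, 208, 209, 210, 209, 191, 97, 97, 98, 96, 97, 97, 97, 97, 97, 100, 188, 210, 208, 208, 206, 204, 201, 205]
260 [210, 209, 209, 210, 209, 207, 209, 209, 148, 140, 139, 140, 139, 138, 141, 139, 139, 141, 140, 141, 205, 209, 207, 205, 204, 204, 207]
```

The comb's image position in the grip matches prediction to within 0.5 mm, and the near slots measure at (480,-97.8). Moving over them.

>>> drive_tool([
  [18,-20,0,0],
  [37,-40.4,20,0],
  [37,-40.4,60,0],
  [37,-40.4,95,0],
  [37,-40.4,120,0],
  [37,-40.4,130,0],
  [37,-40.4,130,0],
])

```text
time: 14.98
tool_pos: [480.1, -97.9, 155.5]
eef_rot: [[-0.793, 0.609, -0.0], [0.609, 0.793, 0.0], [0.0, 0.0, -1.0]]
wrist_force: [0.5, -0.7, -0.4]
gripper_width: 0.078
finger_force: 53.0
```

```bash
python3 - <<'E'
from h import *
s=env.read_state();R=np.array(s["eef_rot"]);print(s["tool_pos"],np.arctan2(R[1,0],R[0,0]))
print(R.T@(np.array([480,-97.8,100])-s["tool_pos"]))
E
```

```text
[480.11838045 -97.93437713 155.51489058] 2.487185076140467
[1.69654083e-01 3.38785036e-02 5.55149099e+01]
```

>>> drive_tool([
  [0,0,12,0],
  [0,0,24,0],
  [0,0,30,0],
  [0,0,35,0],
  [0,0,40,0],
  [0,0,44,0],
])

```text
time: 15.72
tool_pos: [480.0, -98.2, 111.1]
eef_rot: [[-0.793, 0.609, 0.0], [0.609, 0.793, 0.0], [0.0, 0.0, -1.0]]
wrist_force: [-0.4, -0.5, -0.8]
gripper_width: 0.078
finger_force: 53.0
```

No force yet, so the comb is already 10 mm into the slots. Continuing to the floor.

>>> drive_tool([
  [0,0,4,0],
  [0,0,7,0],
  [0,0,9.5,0],
  [0,0,11.5,0],
  [0,0,11.5,0],
])

```text
time: 16.35
tool_pos: [480.1, -98.2, 100.0]
eef_rot: [[-0.793, 0.609, 0.0], [0.609, 0.793, -0.0], [-0.0, 0.0, -1.0]]
wrist_force: [0.2, -0.4, 4.3]
gripper_width: 0.076
finger_force: 53.6
```

>>> drive_tool([
  [0,0,0.8,0],
  [0,0,0.8,0],
])

```text
time: 16.6
tool_pos: [480.3, -98.1, 99.8]
eef_rot: [[-0.793, 0.609, 0.001], [0.609, 0.793, -0.0], [-0.001, 0.0, -1.0]]
wrist_force: [-4.4, 1.2, 21.0]
gripper_width: 0.083
finger_force: 56.1
```

>>> drive_tool([
  [0,0,-0.6,0],
  [0,0,-0.6,0],
  [0,0,-0.6,0],
  [0,0,-0.6,0],
  [0,0,-0.6,0],
], hand=-0.2)

```text
time: 17.23
tool_pos: [480.0, -98.2, 99.6]
eef_rot: [[-0.793, 0.609, -0.0], [0.609, 0.793, 0.0], [0.0, 0.0, -1.0]]
wrist_force: [-0.8, 0.8, 0.2]
gripper_width: 0.401
finger_force: 0.0
```

>>> drive_tool([
  [0,0,-10,0],
  [0,0,-30,0],
  [0,0,-70,0],
  [0,0,-120,0],
  [-20,30,-180,0],
  [-37,40,-185,0],
  [-37,40,-185,0],
])

```text
time: 18.1
tool_pos: [534.4, -88.7, 285.6]
eef_rot: [[-0.793, 0.609, 0.002], [0.609, 0.793, 0.001], [-0.001, 0.001, -1.0]]
wrist_force: [-0.1, -0.5, -0.2]
gripper_width: 0.401
finger_force: 0.0
```

```bash
python3 - <<'E'
from h import *
np.set_printoptions(precision=1,suppress=True,linewidth=220)
s=env.read_state();print(s["tool_pos"])
c=imaging.get_calibration("wrist");im=snap("wrist","w7")
for n in("wrist","scene","side"):
    if n!="wrist":snap(n,n+"7")
    for o in("comb_teeth","comb_blade","lever_handle","flask","sand_timer"):
        print(n,o,[(np.round(d["uv"]).tolist(),round(d["conf"],2)) for d in models.boxes_of(o,n)[:2]])
y=.917;ex=np.array([np.cos(y),np.sin(y),0]);ey=np.array([-np.sin(y),np.cos(y),0]);B=np.array([480,-97.8,0])
for n in("scene","side","wrist"):
    k=imaging.get_calibration(n);print(n,"pred top/mid",proj(k,B+[0,0,118]),proj(k,B+[0,0,75]))
# rectify at crossbar top (z=58) and tab top (z=118), rows v
ch=" .:-=+*#%@"
for z in(58,118):
    U,V=np.meshgrid(np.arange(-24,24,1.),np.arange(62,-66,-4.))
    mp=np.array([proj(c,B+u*ex+v*ey+[0,0,z]) for u,v in zip(U.ravel(),V.ravel())]).reshape(*U.shape,2).astype(np.float32)
    g=cv2.cvtColor(cv2.remap(im,mp[...,0],mp[...,1],1),cv2.COLOR_RGB2GRAY)
    print(z)
    for r,v in zip(g,V[:,0]):print("%4d "%v+"".join(ch[int(p)*10//256] for p in r))
E
```

```text
[534.4 -88.7 285.6]
wrist comb_teeth [([277.0, 168.0], 0.81), ([327.0, 159.0], 0.16)]
wrist comb_blade [([543.0, 7.0], 0.8), ([549.0, 45.0], 0.19)]
wrist lever_handle [([180.0, 164.0], 0.68), ([546.0, 6.0], 0.36)]
wrist flask [([522.0, 228.0], 0.94), ([277.0, 167.0], 0.57)]
wrist sand_timer [([436.0, 311.0], 0.78)]
scene comb_teeth [([388.0, 212.0], 0.62)]
scene comb_blade [([314.0, 277.0], 0.79)]
scene lever_handle [([289.0, 330.0], 0.67), ([420.0, 212.0], 0.64)]
scene flask [([367.0, 232.0], 0.66), ([278.0, 238.0], 0.6)]
scene sand_timer [([306.0, 194.0], 0.55)]
side comb_teeth [([366.0, 223.0], 0.96)]
side comb_blade [([320.0, 252.0], 0.79)]
side lever_handle [([396.0, 224.0], 0.62), ([299.0, 312.0], 0.35)]
side flask [([268.0, 257.0], 0.55)]
side sand_timer [([288.0, 221.0], 0.61)]
scene pred top/mid [386.2 199.8] [384.  212.6]
side pred top/mid [367.2 209.3] [366.4 224.3]
wrist pred top/mid [271.  171.4] [277.1 166.8]
58
  62 ================================================
  58 ::::::::::::::::::::::::::::::::::::::::::::::::
  54 ::::::::::::::::::::=+++++++-::::::::::::::::::
[... 2599 characters left out ...]
-14 @@*:..     -*######%@@@@@@@%+------+############
 -18 @@+...     -*######%@@@@@@@%+------+############
 -22 @@*:..     -*######%@@@@@@@@=---+#++############
 -26 @@#:..    .-*******#%@@@@@@%+=%@@%+=************
 -30 @@*:..:-+**#%%%%%%%%%%%%%%##@@@@@@++%%%%%%%%%%%%
 -34 @@+::*%%%@@@@@@@%%%%@@%%%#+*@@@@@@=*%%@@@%%@@@@@
 -38 ##+++*******************+++#@@@@@@==+***********
 -42 %%%%%%%%%%%%%%%%%@%%%%%%%%%%@@@@@@*%%%%%%%%%%%%%
 -46 %%%%%%%%%%%%%%%%%%%%@%%%%%%%%%%%%%%%%%%%%%%%%%%%
 -50 %%%%%%%%%%%%%%%%%%%%%%%@%%%%%%%%%%%%%%%%%%%%%%%%
 -54 %%%%%%%%%%%%%%%%%%%%%%%%%%@%%%%%%%%%%%%%%%%%%%%%
 -58 %%%%%%%%%%%%%%%%%%%###%%%%%%%@@%%%%%%%%%%%%%%%%%
 -62 %%%%%%%%%%%%%%%%%%%%%%%%%%%%%%#%@@%%%%%%%%%%%%%%
```

```bash
python3 - <<'E'
from h import *
np.set_printoptions(precision=1,suppress=True)
k={n:imaging.get_calibration(n) for n in("scene","side","wrist")}
I={"scene":cv2.imread("pics/scene7.png"),"side":cv2.imread("pics/side7.png"),"wrist":cv2.imread("pics/w7.png")}
W={"scene":(395,190,450,240),"side":(375,205,420,245),"wrist":(120,110,230,220)}
ps=[]
for n in W:
    a,b,c,d=W[n];g=cv2.cvtColor(I[n],cv2.COLOR_BGR2GRAY)[b:d,a:c]
    m=(g<45).astype(np.uint8);N,_,st,ce=cv2.connectedComponentsWithStats(m)
    o=sorted(range(1,N),key=lambda i:-st[i,4])[:3]
    print(n,[(st[i].tolist(),(ce[i]+[a,b]).round(1).tolist()) for i in o])
y=.917;ex=np.array([np.cos(y),np.sin(y),0]);h0=np.array([561.6,7.7,0])-194*ex
for ang in(1.2,1.35,1.5):
    X=h0-85*np.sin(ang)*ex+[0,0,40+85*np.cos(ang)];print(ang,X,{n:proj(k[n],X) for n in k})
E
```

```text
scene [([32, 9, 13, 15, 79], [433.1, 206.2]), ([0, 25, 8, 13, 54], [397.1, 222.3]), ([12, 42, 8, 6, 29], [410.1, 234.0])]
side [([32, 16, 5, 5, 16], [408.9, 222.9]), ([0, 26, 5, 4, 10], [376.9, 232.4]), ([26, 14, 1, 1, 1], [401.0, 219.0])]
wrist [([2, 32, 20, 46, 653], [131.3, 164.0])]
1.2 [ 395.4 -209.2   70.8] {'scene': array([433.3, 199. ]), 'side': array([406. , 213.8]), 'wrist': array([122. , 168.1])}
1.35 [ 393.2 -212.1   58.6] {'scene': array([433.6, 202.1]), 'side': array([406.6, 217.4]), 'wrist': array([124.4, 167. ])}
1.5 [ 392.  -213.6   46. ] {'scene': array([433.3, 205.4]), 'side': array([406.7, 221.4]), 'wrist': array([128.8, 165.9])}
```

The lever handle's position matches 1.5 rad in all three cameras. The comb is upright and fully home, and the other items have not moved.

```bash
python3 -c "
from plant import hand_in
print(hand_in())"
```

```text
the job is handed in; nothing more can be done
None
```

The job is handed in: the lever is fully down and the toothed comb is seated upright in the slots nearest it. The blade comb still hangs, and the flask and timer were not touched. I can't see the verdict. One risk is that pressing the lever to its stop peaked at about 77 N at the wrist through the fingertips, under the 120 N wrist limit but above the 40 N limit for the arm or gripper body.

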